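Unbolt the sterilizer and hold its lid ajar

TASK

Open the bench sterilizer so that its load can dry: turn the handwheel on its deck counter-clockwise (seen from above), a good full turn until it comes up to its stop, which draws the bolt off the lid, with the lid left shut meanwhile. Then raise the lid by its bar handle to 40 degrees open and hold it there: it falls shut if let go, so finish while still holding it steady in the gripper, propped on nothing else. Leave the other things on the bench where they stand.

Things in the scene. Friction and masses are not known exactly. Their poses are not given: they have to be found in the camera images.
- sterilizer: The bench sterilizer, fixed to the bench: 260 mm deep (x), 360 mm wide (y), 130 mm high to its deck and chamber rim. Origin under the middle of its footprint; its x axis points from its front (nearer the robot) to its back, y to its left, z up. The right-hand 220 mm of its width is the open steel chamber under the lid; the left-hand 130 mm is the white deck with the handwheel. It is turned by at most 0.25 rad from square.
- wheel_center (a point): A point on the handwheel's vertical axis, at the grip height of its crank grip (193 mm above the bench); in the sterilizer's frame at x -20, y +120 mm. The wheel is a flat aluminium disc 110 mm across, its top 166 mm above the bench.
- crank_grip (a point): Point to grip on the handwheel's crank grip: an upright black cylinder 16 mm across that stands from 1 to 51 mm above the disc (its top 217 mm above the bench), 42 mm from the wheel's axis; this point is on its centre line, 27 mm above the disc. The grip is a sleeve that spins freely on its own axis, so it can be held without turning the hand.
- wheel (a joint): Angle of the handwheel in rad, growing counter-clockwise seen from above; it starts between 0 and 0.6 and its stop is at 7.2. At 0 the crank grip is on the front (-x) side of the wheel's axis. It turns against light friction (about 2 N at the crank grip) and stays where it is left. It draws the bolt 4 mm per rad; the bolt blocks the lid below about 6.5 rad.
- bolt_tip (a point): Tip of the flat steel bolt (18 mm wide, 10 mm thick) that slides along the sterilizer's y from under the wheel over the lid's side tongue (30 mm wide, standing out 28 mm from the lid's left edge); with the bolt fully drawn the tip is clear of the tongue.
- lid_hinge (a point): Middle of the lid's hinge axis, 136 mm above the bench, along the sterilizer's y axis at its back; in the sterilizer's frame at x +125, y -60 mm.
- lid_handle (a point): Middle of the lid's bar handle: a black round bar 14 mm across and 110 mm long (along the sterilizer's y) on two end posts; when shut it is 200 mm in front of the hinge axis and 56 mm above it (192 mm above the bench), 43 mm clear above the lid. It moves with the lid. The gripper can stay upright while the bar turns between the fingers.
- lid_angle (a joint): Opening angle of the lid in rad: 0 shut, growing as its front rises, limit 1.35; 40 degrees is 0.698. At every angle the lid (256 x 216 x 12 mm steel plate, 0.45 to 0.9 kg) falls shut if let go; lifting it takes 3 to 6 N at the handle.
- lid: The lid itself with its handle and tongue; origin at the middle of the hinge axis, x axis from the lid's front to the hinge, y to the left, z out of its top face; it tips with the lid.
- amber_bottle: amber glass bottle with white cap, 60 mm across, 125 mm tall, to the left of the sterilizer; origin under its centre. Not to be moved.
- dish_stack: stack of three round culture dishes (one rigid piece), 91 mm across, 45 mm tall, in front of the sterilizer; origin under its centre. Not to be moved.
- slide_box: wooden slide box 102 x 172 x 38 mm, on the bench; origin under its centre. Not to be moved.
- beaker: empty glass beaker, 70 mm across, 90 mm tall, to the right of the sterilizer; origin under its centre. Not to be moved.
- forceps: steel forceps 155 mm long and 10 mm thick lying flat in front of the sterilizer; origin under its middle. Not to be moved.
- tube_rack: white rack with capped tubes, 70 x 180 mm, 92 mm tall, on the bench; origin under its centre. Not to be moved.

How it is judged:
On the way:
1. the handwheel is turned a full turn counter-clockwise to its stop, the lid still shut (value of joint wheel above 6.9 rad and value of joint lid_angle below 0.08 rad), for 0.1 s.
At the end, for the whole second after the job is handed in: The lid stands open at 40 degrees within 6 degrees either way, still (under 0.1 rad/s), with the fingers holding it (over 1 N of contact force) and none of the bystanders touching it; the handwheel is still turned to its stop (over 6.8 rad) (value of joint wheel above 6.8 rad and value of joint lid_angle between 0.593412 and 0.802852 rad and velocity of joint lid_angle between -0.1 and 0.1 rad/s and contact force between the fingers and lid above 1 N and contact force between lid and amber_bottle below 0.2 N and contact force between lid and dish_stack below 0.2 N and contact force between lid and slide_box below 0.2 N and contact force between lid and beaker below 0.2 N and contact force between lid and forceps below 0.2 N and contact force between lid and tube_rack below 0.2 N); the arm keeps its last pose, push and grip.
It fails at once if a bystander is moved by more than 30 mm or tipped over (distance of any of amber_bottle, dish_stack, slide_box, beaker, forceps, tube_rack from where it was at the start of the episode above 0.03 m or angle between any of amber_bottle, dish_stack, slide_box, beaker, forceps, tube_rack's own z axis and vertical above 0.5 rad).
It fails at once if the lid is raised before the bolt is drawn (value of joint lid_angle above 0.12 rad and value of joint wheel below 6.2 rad).
It also fails if it takes over 64 s, if anything falls off the work surface, if the arm or the gripper's body presses on something with over 40 N, if the wrist force passes 120 N, or if a joint passes its speed limit or range.

ROBOT

A 6-joint arm with a two-finger parallel gripper is mounted at the origin on the work surface. World frame = base frame: x ahead of the robot, y to its left, z up, the work surface at z = 0. Lengths are in m, angles in rad, forces in N, time in s.
With the tool pointing down it reaches from about 0.325 to 0.775 m from the base axis. Payload 5.5 kg.
Tool frame: the origin (TCP) lies midway between the tips of the shut fingers; the grasp point (between the pads) lies 19 mm behind it (r.grip_depth is the distance from the TCP to the grasp point, in m); z points along the fingers, y is the line along which they close (so a half turn about z gives the same grasp; the last joint's range is limited). The gripper opens to 85 mm and grips with 20 to 120 N. Pads are 22 mm wide; open, the fingers measure 114 mm over their backs; the gripper's body (76 mm by 85 mm) begins 54 mm behind the grasp point. The pads swing forward as they close: fully open they stand 13 mm farther back than shut.
Start: joints at [-1.267, 0.091, 1.231, -0, 1.82, -0.057], TCP at [0.212, -0.561, 0.231] pointing down, gripper open.
Joint ranges: [-2.87, 2.87], [-0.86, 2.18], [0.17, 2.46], [-1.51, 4.65], [0.06, 2.69], [-2.65, 2.65]. Speed limits (rad/s): [2.57, 2.57, 3.01, 3.14, 3.14, 3.14].

INTERFACE

Orientations are given as a rotation vector (axis times angle).
In Python, from cell import get_obs, imaging, r gives the robot as it stands.
- The arm moves only by the tool play_rows, never from a script. Its argument "increments" is a list of rows, each an object with "grip": the gripper command: -1 is shut, 1 is fully open, values between are in proportion; "linear": the shift along the world's x, y, z in mm, a list of three; "twist": the turn, a rotation vector about the world's x, y, z in rad, a list of three. A call has 1 to 20 rows; each row shifts and turns the commanded pose from where the row before left it; what a row does not reach is not made up. A row lasts 1/8 s, in which the tool goes at most 62.5 mm and 10.7 degrees, less where a joint would pass 70% of its speed; a pose out of reach is approached as far as the arm can. A call with a gripper value outside its range is refused whole. The fingers move at their own pace and stop on an object; "grip_force" is the grip in N (left out, the last holds). Time passes only in rows, so rows that do not move let the fingers close. It gives the time, the measured TCP pose, the force, the opening and the grip force at its end, in the units of the state.
- get_obs(): the state, without advancing time (a new reading comes with each control period).
- imaging.capture(name): name is "side" or "top"; returns a dict with "color" (420x560x3 uint8, red, green, blue), "fx", "fy", "cx", "cy" (pixels), "pose" (4x4, takes a point from camera to world coordinates). Camera axes: x right, y up, looking along -z (the intrinsics and any distortion apply to the point x, -y, -z); pixel columns grow to the right and rows downward; lengths in m; the calibration is good to about 2 mm. A picture is of the moment at which its call begins. There is no depth.
- r.job_done(): hands the job in; it is judged then, once.
The state is a dict: "clock": time; "qpos": joint angles; "qvel": joint speeds; "tau": joint torques, N m; "ee_pos": TCP position; "tcp_rot": TCP orientation; "wrist_force": force on the tool from outside, world axes, zero at the start; "torque": the same for the moment, N m; "opening": finger opening in m; "finger_force": force on a finger pad.
Only numpy, scipy, OpenCV 4.12 (cv2) and the standard library are available. Lean on these libraries where they do the work, as an engineer would, in place of code of your own. Each camera call takes 0.05 s, during which the arm holds its last target. There are 200 camera calls.

## Working session

There is one attempt and no reset: what is moved stays moved. The work goes in short steps, Python scripts to look and compute and a tool call to move; the robot and the scene stay as the last step left them, time stands still between calls to the robot, and variables do not carry over. Pictures are saved under pics/ and viewed, at most 10 in all, crops included, and the job is handed in when it is done.

Besides the shell and the picture viewer there is one more tool, called after "Call:" by a JSON object that holds its "fn" and its "kwargs", one argument or row to a line. play_rows: Moves the arm, as the interface text tells. Its arguments: {"type":"object","properties":{"increments":{"type":"array"},"grip_force":{"type":"number"}},"required":["increments"]}

```bash
mkdir -p pics; ls; python3 - <<'E'
from cell import get_obs, imaging, r
import cv2
for n in("top","side"):
    c=imaging.capture(n); cv2.imwrite(f"pics/{n}0.png",c["color"][:,:,::-1]); print(n,{k:c[k] for k in c if k!="color"})
print(get_obs())
E
```

```text
pics
top {'fx': 380.39829038307647, 'fy': 380.39829038307647, 'cx': 282.1398592356073, 'cy': 211.99319876291435, 'pose': array([[ 0.02459897,  0.99369806, -0.10935743,  0.42901657],
       [-0.9996215 ,  0.02579746,  0.0095579 ,  0.00572394],
       [ 0.01231881,  0.10908092,  0.99395654,  1.39728748],
       [ 0.        ,  0.        ,  0.        ,  1.        ]])}
side {'fx': 453.5964791894242, 'fy': 453.5964791894242, 'cx': 278.8019420807405, 'cy': 211.60057855169643, 'pose': array([[ 0.83611721,  0.40652887, -0.36829647,  0.0800385 ],
       [-0.54830759,  0.63936036, -0.53905205, -0.68431664],
       [ 0.01633394,  0.65265045,  0.75748306,  1.10605225],
       [ 0.        ,  0.        ,  0.        ,  1.        ]])}
{'clock': 0.1, 'qpos': array([-1.26670217e+00,  9.18203486e-02,  1.23177189e+00,  7.01534625e-06,
        1.81975682e+00, -5.67135745e-02]), 'qvel': array([ 0.00182434, -0.00185955, -0.00215407,  0.00068902,  0.00068524,
        0.00099857]), 'tau': array([ 3.32844545e-03, -4.60220003e+01, -4.19217396e+01,  4.20457729e-05,
        1.06945192e-02, -1.02226332e-05]), 'ee_pos': array([ 0.21173987, -0.56114344,  0.23023826]), 'tcp_rot': array([-3.08889269e+00, -5.63375993e-01,  3.29602920e-04]), 'wrist_force': array([-0.93305347, -0.19923255,  0.37613223]), 'torque': array([ 0.01381754,  0.05969945, -0.04308763]), 'finger_force': 0.0, 'opening': 0.08541975993755566}
```

View pics/top0.png

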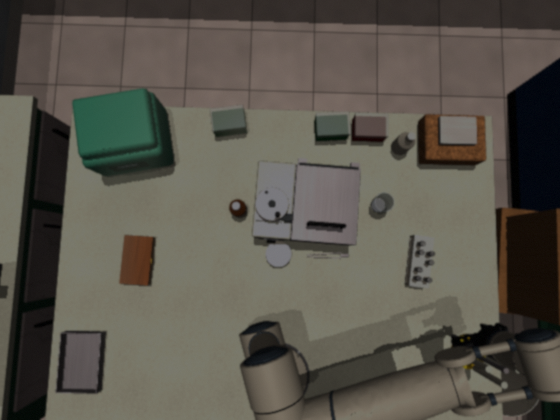

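View pics/side0.png

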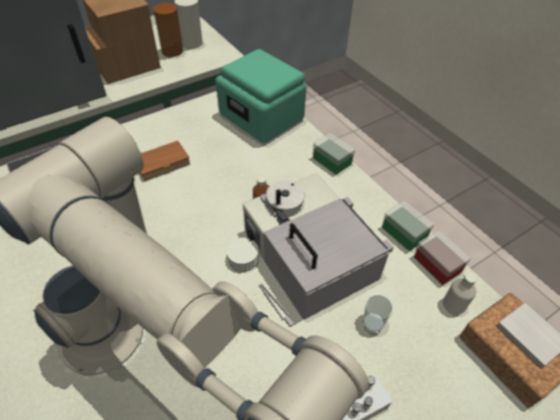

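The top view shows the sterilizer at about cols 253–360, rows 161–243, with the wheel near (272,204), the black handle near (326,224), and the dish stack at (278,254). I'll take an enlarged crop of both views next.

```bash
python3 - <<'E'
import cv2,numpy as np
t=cv2.imread("pics/top0.png")[150:270,225:395]; s=cv2.imread("pics/side0.png")[165:325,225:405]
g=lambda i,k:np.clip(cv2.resize(i,None,fx=k,fy=k,interpolation=cv2.INTER_CUBIC)*1.5,0,255).astype('uint8')
cv2.imwrite("pics/t1.png",g(t,4.5)); cv2.imwrite("pics/s1.png",g(s,3.6))
E
```

```text
(no output)
```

View pics/t1.png

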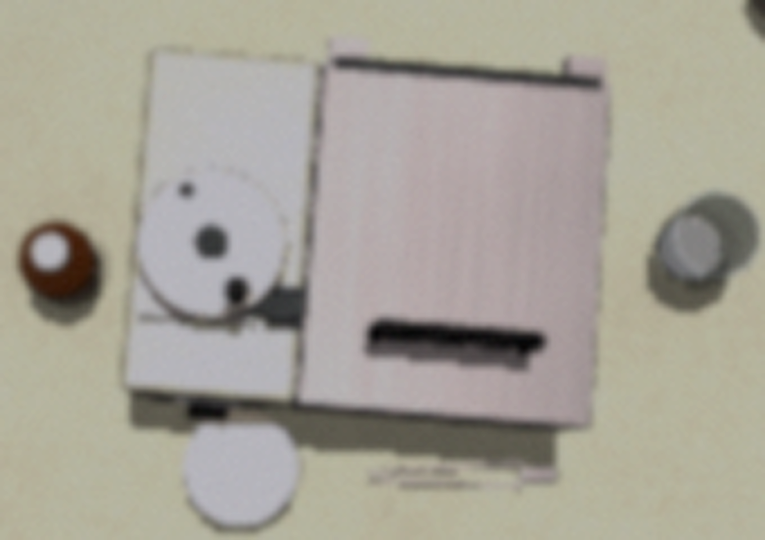

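View pics/s1.png

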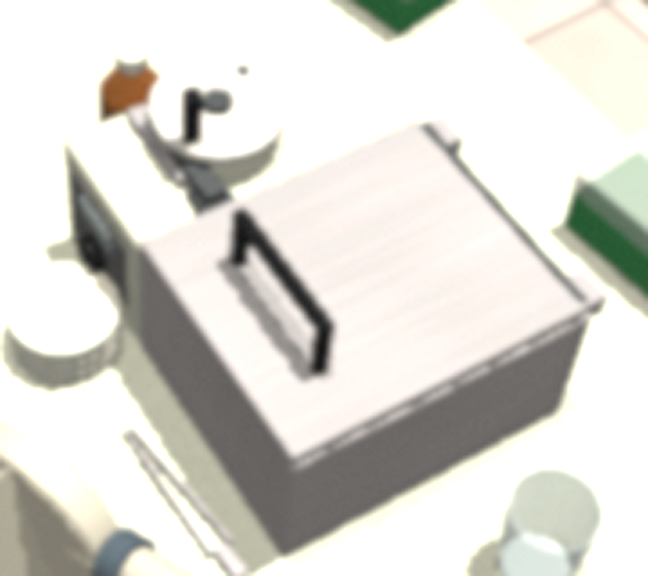

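The top crop shows the hub at (212,241), crank grip top at (237,290), handle bar from (370,330) to (545,341), and deck left corners at (152,50) and (127,388). The side crop shows the bar's top ends near (242,215) and (328,325), and the grip top at (191,95).

```bash
cat >h.py <<'E'
import numpy as np
from cell import get_obs, imaging, r
def ray(c,u,v):
    d=c["pose"][:3,:3]@np.array([(u-c["cx"])/c["fx"],-(v-c["cy"])/c["fy"],-1]); return c["pose"][:3,3],d
def onz(c,u,v,z):
    o,d=ray(c,u,v); return o+d*(z-o[2])/d[2]
E
python3 - <<'E'
from h import *
np.set_printoptions(precision=4,suppress=True)
T=imaging.capture("top");S=imaging.capture("side")
t=lambda u,v,z:onz(T,(u+.5)/4.5-.5+225,(v+.5)/4.5-.5+150,z)
s=lambda u,v,z:onz(S,(u+.5)/3.6-.5+225,(v+.5)/3.6-.5+165,z)
P=dict(hub=t(212,241,.17),disc=t(212,241,.166),grip=t(237,290,.217),hl=t(370,330,.197),hr=t(545,341,.197),rl=t(152,50,.13),fl=t(127,388,.13),fr=t(590,425,.142),rr=t(607,88,.142))
for k,v in P.items(): print(k,v)
print("side grip",s(191,95,.217),"hl",s(242,215,.197),"hr",s(328,325,.197))
for a,b in(("fl","rl"),("fr","rr"),("hr","hl")):
    d=P[b]-P[a]; print(a,b,np.hypot(*d[:2]),np.arctan2(d[1],d[0]))
yaw=np.arctan2(*( (P["rl"]-P["fl"]+P["rr"]-P["fr"])[[1,0]]));print("yaw",yaw)
for y in(yaw,):
  R=np.array([[np.cos(y),-np.sin(y)],[np.sin(y),np.cos(y)]])
  o=P["disc"][:2]-R@[-.02,.12]; print("origin from wheel",o)
  o2=(P["hl"]+P["hr"])[:2]/2-R@[-.075,-.06]; print("from handle",o2)
  o3=P["fl"][:2]-R@[-.13,.18]; o4=P["rl"][:2]-R@[.13,.18]; print(o3,o4)
  g=R.T@(P["grip"]-P["disc"])[:2];print("grip local",g,np.hypot(*g),"wheel angle",np.arctan2(-g[1],-g[0]))
E
```

```text
hub [0.592  0.0285 0.17  ]
disc [0.5926 0.0286 0.166 ]
grip [0.552  0.0094 0.217 ]
hl [ 0.5282 -0.0849  0.197 ]
hr [ 0.5236 -0.2083  0.197 ]
rl [0.7416 0.0786 0.13  ]
fl [0.4862 0.089  0.13  ]
fr [ 0.4671 -0.2515  0.142 ]
rr [ 0.719  -0.2634  0.142 ]
side grip [0.5499 0.0111 0.217 ] hl [ 0.5266 -0.0919  0.197 ] hr [ 0.5216 -0.203   0.197 ]
fl rl 0.2556671954345308 -0.04086764098131482
fr rr 0.2522280981866642 -0.047157392570385294
hr hl 0.12352299810208554 1.5334649220892964
yaw -0.043991221895822
origin from wheel [ 0.6073 -0.0922]
from handle [ 0.6035 -0.0899]
[ 0.6081 -0.0965] [ 0.6038 -0.0955]
grip local [-0.0397 -0.021 ] 0.04488276145255913 wheel angle 0.48629624737989663
```

Call:
{"fn": "play_rows", "kwargs": {
  "increments": [
    {"grip": 0.2,"linear": [10,20,15],"twist": [0,0,0]},
    {"grip": 0.2,"linear": [20,35,15],"twist": [0,0,0]},
    {"grip": 0.2,"linear": [25,42,10],"twist": [0,0,0]},
    {"grip": 0.2,"linear": [25,42,0],"twist": [0,0,0]},
    {"grip": 0.2,"linear": [25,42,0],"twist": [0,0,0]},
    {"grip": 0.2,"linear": [25,42,0],"twist": [0,0,0]},
    {"grip": 0.2,"linear": [25,42,0],"twist": [0,0,0]},
    {"grip": 0.2,"linear": [25,42,0],"twist": [0,0,0]},
    {"grip": 0.2,"linear": [25,42,0],"twist": [0,0,0]},
    {"grip": 0.2,"linear": [25,42,0],"twist": [0,0,0]},
    {"grip": 0.2,"linear": [25,42,0],"twist": [0,0,0]},
    {"grip": 0.2,"linear": [25,42,0],"twist": [0,0,0]},
    {"grip": 0.2,"linear": [25,42,0],"twist": [0,0,0]},
    {"grip": 0.2,"linear": [25,42,0],"twist": [0,0,0]},
    {"grip": 0.2,"linear": [20,30,0],"twist": [0,0,0]},
    {"grip": 0.2,"linear": [14,24,0],"twist": [0,0,0]},
    {"grip": 0.2,"linear": [0,0,0],"twist": [0,0,0]},
    {"grip": 0.2,"linear": [0,0,0],"twist": [0,0,0]}
  ],
  "grip_force": 25
}}

```text
clock: 2.45
ee_pos: [0.5752, 0.0517, 0.2721]
tcp_rot: [3.09, 0.564, 0.001]
wrist_force: [-0.5, 0.2, -0.1]
opening: 0.0512
finger_force: 0.0
```

Call:
{"fn": "play_rows", "kwargs": {
  "increments": [
    {"grip": 0.2,"linear": [-12,-21,0],"twist": [0,0,0]},
    {"grip": 0.2,"linear": [-12,-21,-10],"twist": [0,0,0]},
    {"grip": 0.2,"linear": [0,0,-25],"twist": [0,0,0]},
    {"grip": 0.2,"linear": [0,0,0],"twist": [0,0,0]}
  ]
}}

```text
clock: 2.95
ee_pos: [0.5501, 0.0078, 0.2347]
tcp_rot: [-3.091, -0.56, 0.005]
wrist_force: [-0.3, -0.0, 0.1]
opening: 0.0513
finger_force: 0.0
```

```bash
python3 - <<'E'
from h import *
import cv2
print(get_obs()["ee_pos"])
s=imaging.capture("side")["color"][150:270,215:335,::-1]
cv2.imwrite("pics/s2.png",np.clip(cv2.resize(s,None,fx=4.5,fy=4.5,interpolation=cv2.INTER_CUBIC)*1.4,0,255).astype('uint8'))
E
```

```text
[0.55011181 0.00778605 0.23469828]
```

View pics/s2.png

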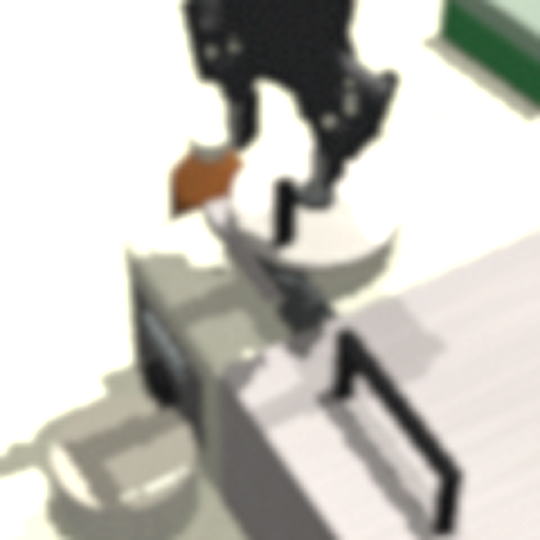

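The grip top at (287,185) lies between the fingertips at (245,140) and (318,195), as wanted. I'll go down and close.

Call:
{"fn": "play_rows", "kwargs": {
  "increments": [
    {"grip": 0.2,"linear": [0.5,1.5,-20],"twist": [0,0,0]},
    {"grip": 0.2,"linear": [0,0,-20],"twist": [0,0,0]},
    {"grip": 0.2,"linear": [0,0,-18],"twist": [0,0,0]},
    {"grip": 0.2,"linear": [0,0,0],"twist": [0,0,0]},
    {"grip": -1,"linear": [0,0,0],"twist": [0,0,0]},
    {"grip": -1,"linear": [0,0,0],"twist": [0,0,0]},
    {"grip": -1,"linear": [0,0,0],"twist": [0,0,0]},
    {"grip": -1,"linear": [0,0,0],"twist": [0,0,0]},
    {"grip": -1,"linear": [0,0,0],"twist": [0,0,0]},
    {"grip": -1,"linear": [0,0,0],"twist": [0,0,0]}
  ],
  "grip_force": 30
}}

```text
clock: 4.25
ee_pos: [0.5527, 0.0112, 0.1794]
tcp_rot: [3.09, 0.564, 0.003]
wrist_force: [0.5, 0.6, 6.0]
opening: 0.0151
finger_force: 29.7
```

```bash
python3 - <<'E'
import numpy as np
c=np.array([591.3,28.2]);p=np.array([552.7,11.2]);o=p-c
n=np.arange(0,36)*0.2
w=np.array([np.cos(n)*o[0]-np.sin(n)*o[1],np.sin(n)*o[0]+np.cos(n)*o[1]]).T
d=np.diff(np.round(w,0),axis=0)
for i,x in enumerate(d):print(i,x.astype(int).tolist(),end=' ')
E
```

```text
0 [5, -7] 1 [5, -7] 2 [7, -5] 3 [7, -4] 4 [8, -2] 5 [9, 0] 6 [8, 1] 7 [8, 3] 8 [7, 4] 9 [7, 6] 10 [4, 7] 11 [4, 7] 12 [2, 9] 13 [0, 8] 14 [-1, 8] 15 [-3, 8] 16 [-5, 7] 17 [-6, 6] 18 [-7, 5] 19 [-8, 3] 20 [-8, 2] 21 [-8, 0] 22 [-9, -2] 23 [-7, -3] 24 [-7, -5] 25 [-6, -6] 26 [-5, -7] 27 [-3, -8] 28 [-1, -8] 29 [0, -9] 30 [2, -8] 31 [4, -7] 32 [5, -7] 33 [6, -6] 34 [7, -4]
```

Call:
{"fn": "play_rows", "kwargs": {
  "increments": [
    {"grip": -1,"linear": [5,-7,0],"twist": [0,0,0]},
    {"grip": -1,"linear": [5,-7,0],"twist": [0,0,0]},
    {"grip": -1,"linear": [7,-5,0],"twist": [0,0,0]},
    {"grip": -1,"linear": [7,-4,0],"twist": [0,0,0]},
    {"grip": -1,"linear": [8,-2,0],"twist": [0,0,0]},
    {"grip": -1,"linear": [0,0,0],"twist": [0,0,0]}
  ]
}}

```text
clock: 5.0
ee_pos: [0.5855, -0.0116, 0.1793]
tcp_rot: [-3.087, -0.567, -0.006]
wrist_force: [2.2, 8.6, 4.8]
opening: 0.0152
finger_force: 30.2
```

Call:
{"fn": "play_rows", "kwargs": {
  "increments": [
    {"grip": -1,"linear": [9,2,0],"twist": [0,0,0]},
    {"grip": -1,"linear": [8,1,0],"twist": [0,0,0]},
    {"grip": -1,"linear": [8,3,0],"twist": [0,0,0]},
    {"grip": -1,"linear": [7,4,0],"twist": [0,0,0]},
    {"grip": -1,"linear": [7,6,0],"twist": [0,0,0]},
    {"grip": -1,"linear": [4,7,0],"twist": [0,0,0]},
    {"grip": -1,"linear": [4,7,0],"twist": [0,0,0]},
    {"grip": -1,"linear": [0,0,0],"twist": [0,0,0]}
  ]
}}

```text
clock: 6.0
ee_pos: [0.6303, 0.0174, 0.1793]
tcp_rot: [-3.088, -0.566, 0.003]
wrist_force: [-6.8, 3.4, 8.1]
opening: 0.0154
finger_force: 30.4
```

Call:
{"fn": "play_rows", "kwargs": {
  "increments": [
    {"grip": -1,"linear": [1,9,0],"twist": [0,0,0]},
    {"grip": -1,"linear": [0,8,0],"twist": [0,0,0]},
    {"grip": -1,"linear": [-1,8,0],"twist": [0,0,0]},
    {"grip": -1,"linear": [-3,8,0],"twist": [0,0,0]},
    {"grip": -1,"linear": [-5,7,0],"twist": [0,0,0]},
    {"grip": -1,"linear": [-6,6,0],"twist": [0,0,0]},
    {"grip": -1,"linear": [-7,5,0],"twist": [0,0,0]},
    {"grip": -1,"linear": [-8,3,0],"twist": [0,0,0]},
    {"grip": -1,"linear": [-8,2,0],"twist": [0,0,0]},
    {"grip": -1,"linear": [0,0,0],"twist": [0,0,0]}
  ]
}}

```text
clock: 7.25
ee_pos: [0.5943, 0.0721, 0.1794]
tcp_rot: [3.09, 0.564, 0.002]
wrist_force: [-1.5, 1.0, 6.3]
opening: 0.0151
finger_force: 30.0
```

Call:
{"fn": "play_rows", "kwargs": {
  "increments": [
    {"grip": -1,"linear": [-8,0,0],"twist": [0,0,0]},
    {"grip": -1,"linear": [-9,-2,0],"twist": [0,0,0]},
    {"grip": -1,"linear": [-7,-3,0],"twist": [0,0,0]},
    {"grip": -1,"linear": [-7,-5,0],"twist": [0,0,0]},
    {"grip": -1,"linear": [-6,-6,0],"twist": [0,0,0]},
    {"grip": -1,"linear": [-5,-7,0],"twist": [0,0,0]},
    {"grip": -1,"linear": [-3,-8,0],"twist": [0,0,0]},
    {"grip": -1,"linear": [-1,-8,0],"twist": [0,0,0]},
    {"grip": -1,"linear": [0,0,0],"twist": [0,0,0]}
  ]
}}

```text
clock: 8.38
ee_pos: [0.5482, 0.0323, 0.1793]
tcp_rot: [3.09, 0.562, 0.0]
wrist_force: [-4.2, -1.2, 7.0]
opening: 0.015
finger_force: 30.2
```

Call:
{"fn": "play_rows", "kwargs": {
  "increments": [
    {"grip": -1,"linear": [0,-9,0],"twist": [0,0,0]},
    {"grip": -1,"linear": [2,-8,0],"twist": [0,0,0]},
    {"grip": -1,"linear": [4,-7,0],"twist": [0,0,0]},
    {"grip": -1,"linear": [5,-7,0],"twist": [0,0,0]},
    {"grip": -1,"linear": [5,-5,0],"twist": [0,0,0]},
    {"grip": -1,"linear": [0,0,0],"twist": [0,0,0]}
  ]
}}

```text
clock: 9.12
ee_pos: [0.563, -0.0017, 0.1793]
tcp_rot: [-3.087, -0.565, 0.005]
wrist_force: [-9.5, 5.3, 9.7]
opening: 0.0151
finger_force: 30.7
```

Call:
{"fn": "play_rows", "kwargs": {
  "increments": [
    {"grip": -1,"linear": [2,-2,0],"twist": [0,0,0]},
    {"grip": -1,"linear": [0,0,0],"twist": [0,0,0]},
    {"grip": -1,"linear": [0,0,0],"twist": [0,0,0]}
  ]
}}

```text
clock: 9.5
ee_pos: [0.5632, -0.0018, 0.1793]
tcp_rot: [-3.083, -0.567, 0.01]
wrist_force: [-17.8, 10.9, 12.4]
opening: 0.0146
finger_force: 31.1
```

Call:
{"fn": "play_rows", "kwargs": {
  "increments": [
    {"grip": -1,"linear": [-3,3,0],"twist": [0,0,0]},
    {"grip": 0.3,"linear": [0,0,0],"twist": [0,0,0]},
    {"grip": 0.3,"linear": [0,0,0],"twist": [0,0,0]},
    {"grip": 0.3,"linear": [0,0,0],"twist": [0,0,0]},
    {"grip": 0.3,"linear": [0,0,0],"twist": [0,0,0]},
    {"grip": 0.3,"linear": [0,0,25],"twist": [0,0,0]},
    {"grip": 0.3,"linear": [0,0,35],"twist": [0,0,0]},
    {"grip": 0.3,"linear": [0,0,35],"twist": [0,0,0]},
    {"grip": 0.3,"linear": [-4,-18,0],"twist": [0,0,0.146]},
    {"grip": 0.3,"linear": [-4,-18,0],"twist": [0,0,0.146]},
    {"grip": 0.3,"linear": [-4,-18,0],"twist": [0,0,0.146]},
    {"grip": 0.3,"linear": [-4,-18,0],"twist": [0,0,0.146]},
    {"grip": 0.3,"linear": [-4,-18,0],"twist": [0,0,0.146]},
    {"grip": 0.3,"linear": [-4,-18,0],"twist": [0,0,0.146]},
    {"grip": 0.3,"linear": [-4,-18,0],"twist": [0,0,0.146]},
    {"grip": 0.3,"linear": [-4,-18,0],"twist": [0,0,0.144]},
    {"grip": 0.3,"linear": [0,0,-20],"twist": [0,0,0]},
    {"grip": 0.3,"linear": [0,0,0],"twist": [0,0,0]}
  ]
}}

```text
clock: 11.75
ee_pos: [0.5307, -0.146, 0.2514]
tcp_rot: [-2.268, -2.169, 0.002]
wrist_force: [-0.2, 0.9, 0.6]
opening: 0.0558
finger_force: 0.0
```

```bash
python3 - <<'E'
from h import *
import cv2
from scipy.spatial.transform import Rotation as Ro
o=get_obs();print(o["ee_pos"],o["opening"],o["wrist_force"],Ro.from_rotvec(o["tcp_rot"]).as_matrix()[:,1])
s=imaging.capture("side")["color"][150:270,215:355,::-1]
cv2.imwrite("pics/s3.png",np.clip(cv2.resize(s,None,fx=4.5,fy=4.5,interpolation=cv2.INTER_CUBIC)*1.4,0,255).astype('uint8'))
E
```

```text
[ 0.53071025 -0.14600479  0.25142057] 0.05579967355109057 [-0.23158351  0.9126795   0.57056216] [ 0.99899369 -0.0447329  -0.00325337]
```

View pics/s3.png

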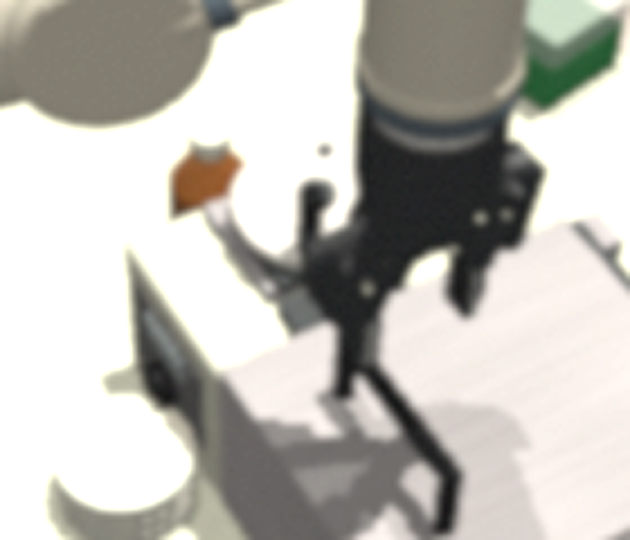

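The fingers straddle the bar with the tip at about z 0.25, and the left finger is near (360,350). The wheel stays turned. I'll correct x by −4 mm, go down and grip.

Call:
{"fn": "play_rows", "kwargs": {
  "increments": [
    {"grip": 0.3,"linear": [-4,-2,-20],"twist": [0,0,0]},
    {"grip": 0.3,"linear": [0,0,-25],"twist": [0,0,0]},
    {"grip": 0.3,"linear": [0,0,-25],"twist": [0,0,0]},
    {"grip": 0.3,"linear": [0,0,-7],"twist": [0,0,0]},
    {"grip": 0.3,"linear": [0,0,0],"twist": [0,0,0]},
    {"grip": -1,"linear": [0,0,0],"twist": [0,0,0]},
    {"grip": -1,"linear": [0,0,0],"twist": [0,0,0]},
    {"grip": -1,"linear": [0,0,0],"twist": [0,0,0]},
    {"grip": -1,"linear": [0,0,0],"twist": [0,0,0]},
    {"grip": -1,"linear": [0,0,0],"twist": [0,0,0]},
    {"grip": -1,"linear": [0,0,0],"twist": [0,0,0]}
  ],
  "grip_force": 40
}}

```text
clock: 13.18
ee_pos: [0.5255, -0.1479, 0.1777]
tcp_rot: [-2.269, -2.169, 0.004]
wrist_force: [-9.6, 1.6, 4.7]
opening: 0.0125
finger_force: 39.3
```

```bash
python3 - <<'E'
import numpy as np
a=np.linspace(0,.698,13)
x=200-(200*np.cos(a)-56*np.sin(a)); z=200*np.sin(a)+56*np.cos(a)-56
w=np.array([x*np.cos(.044),-x*np.sin(.044),z]).T
print(np.diff(np.round(w,1),axis=0).round(1).tolist(),w[-1])
E
```

```text
[[3.6, -0.2, 11.5], [4.2, -0.1, 11.3], [4.9, -0.3, 11.1], [5.6, -0.2, 10.7], [6.1, -0.3, 10.4], [6.8, -0.3, 10.0], [7.3, -0.3, 9.6], [7.8, -0.3, 9.2], [8.4, -0.4, 8.7], [8.9, -0.4, 8.2], [9.3, -0.4, 7.6], [9.8, -0.4, 7.1]] [ 82.6845344   -3.64046913 115.44057225]
```

Call:
{"fn": "play_rows", "kwargs": {
  "increments": [
    {"grip": -1,"linear": [1.5,0,6],"twist": [0,0,0]},
    {"grip": -1,"linear": [2,0,6],"twist": [0,0,0]},
    {"grip": -1,"linear": [4,0,11],"twist": [0,0,0]},
    {"grip": -1,"linear": [5,0,11],"twist": [0,0,0]},
    {"grip": -1,"linear": [0,0,0],"twist": [0,0,0]}
  ]
}}

```text
clock: 13.8
ee_pos: [0.5371, -0.1485, 0.2104]
tcp_rot: [-2.268, -2.167, 0.009]
wrist_force: [-12.4, -1.2, -1.6]
opening: 0.012
finger_force: 39.4
```

Call:
{"fn": "play_rows", "kwargs": {
  "increments": [
    {"grip": -1,"linear": [5,0,10.7],"twist": [0,0,0]},
    {"grip": -1,"linear": [6,0,10.4],"twist": [0,0,0]},
    {"grip": -1,"linear": [6.8,0,10],"twist": [0,0,0]},
    {"grip": -1,"linear": [7.3,0,9.6],"twist": [0,0,0]},
    {"grip": -1,"linear": [7.8,-1,9.2],"twist": [0,0,0]},
    {"grip": -1,"linear": [8.4,-1,8.7],"twist": [0,0,0]},
    {"grip": -1,"linear": [8.9,-1,8.2],"twist": [0,0,0]},
    {"grip": -1,"linear": [9.3,0,7.6],"twist": [0,0,0]},
    {"grip": -1,"linear": [9,0,6.5],"twist": [0,0,0]},
    {"grip": -1,"linear": [0,0,0],"twist": [0,0,0]},
    {"grip": -1,"linear": [0,0,0],"twist": [0,0,0]}
  ]
}}

```text
clock: 15.18
ee_pos: [0.6053, -0.1523, 0.2955]
tcp_rot: [2.273, 2.168, -0.006]
wrist_force: [-15.4, -2.2, 12.5]
opening: 0.0121
finger_force: 40.6
```

```bash
python3 - <<'E'
from h import *
import cv2
o=get_obs();print(o["ee_pos"],o["opening"],o["wrist_force"],o["clock"])
s=imaging.capture("side")["color"][120:300,200:400,::-1]
cv2.imwrite("pics/s4.png",np.clip(cv2.resize(s,None,fx=3.3,fy=3.3,interpolation=cv2.INTER_CUBIC)*1.4,0,255).astype('uint8'))
E
```

```text
[ 0.6053149  -0.15230482  0.29546442] 0.012128087996496352 [-15.36611626  -2.20668307  12.48821653] 15.175
```

View pics/s4.png

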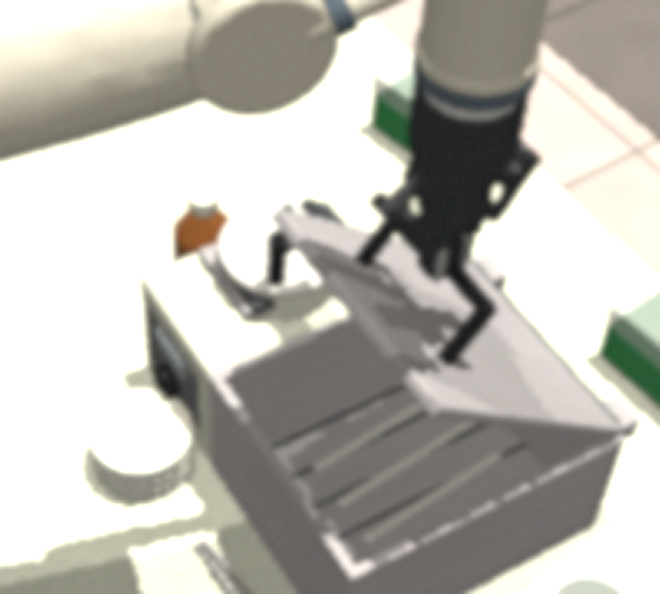

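The lid is open with its bar between the fingers. The bar has moved 142 mm from shut, which on its 207.7 mm radius is about 0.70 rad. The crank grip is still at the stop, and the bystanders in view are undisturbed.

```bash
python3 -c "
from cell import r
print(r.job_done())"
```

```text
the job is handed in; nothing more can be done
None
```

The handwheel was turned counter-clockwise to its stop with the lid shut. The lid was then raised to about 40° (0.70 rad, worked out from how far the bar moved) and was still held in the gripper when I handed the job in at about 15 s; no verdict was returned.

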